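# Calibrate the touch-free sensor

### The arm

A 6-joint arm with a two-finger parallel gripper is mounted at the origin on the work surface. World frame = base frame: x ahead of the robot, y to its left, z up, the work surface at z = 0. Lengths are in m, angles in rad, forces in N, time in s.
With the tool pointing down it reaches from about 0.35 to 0.875 m from the base axis. Payload 4.2 kg.
Tool frame: the origin (TCP) lies at the very end of the fingers, on their centre line; the grasp point (between the pads) lies 19 mm behind it; z points along the fingers, y is the line along which they close (so a half turn about z gives the same grasp; the last joint's range is limited). The gripper opens to 85 mm and grips with 20 to 120 N. Pads are 22 mm wide; open, the fingers measure 114 mm over their backs; the gripper's body (76 mm by 85 mm) begins 54 mm behind the grasp point. The pads swing forward as they close: fully open they stand 13 mm farther back than shut.
Start: joints at [-0.94, 0.385, 0.008, 0, -1.194, -0.259], TCP at [0.227, -0.582, 0.231] pointing down, gripper open.
Joint ranges: [-3.14, 3.14], [-1.21, 2.06], [-1.07, 1.41], [-3.16, 2.05], [-2.99, -0.16], [-3.1, 3.1]. Speed limits (rad/s): [2.79, 2.79, 3.14, 3.14, 3.14, 3.14].

### API

Orientations are given as a 3x3 rotation matrix whose columns are the frame's x, y, z axes.
In Python, from bench import arm gives the robot as it stands.
- The arm moves only by the tool arm_command, never from a script. Its argument "deltas" is text: rows parted by semicolons, each of 4 numbers parted by spaces: the shift along the tool's x, y, z as a fraction of full scale, then the turn about the tool's z as a fraction of full scale. A call has 1 to 5 rows; each row shifts and turns the commanded pose from where the row before left it, along the tool's axes as they then stand; what a row does not reach is not made up. Full scale, the value 1, is 0.05 m for a shift and 0.1 rad for a turn. A row lasts 1/8 s, in which the tool goes at most 62.5 mm and 10.7 degrees, less where a joint would pass 70% of its speed; a pose out of reach is approached as far as the arm can. A call with a number of a shift or a turn outside -1 to 1 is refused whole. A call with a gripper value outside its range is refused whole. "grip" is the gripper command: -1 is fully open, 1 is shut, values between are in proportion, set as the call begins (left out, the last holds). The fingers move at their own pace and stop on an object; the grip force is fixed at half the most. Time passes only in rows, so rows that do not move let the fingers close. It gives the time, the measured TCP pose, the force, the opening and the grip force at its end, in the units of the state.
- arm.get_obs(): the state, without advancing time (a new reading comes with each control period).
- arm.snapshot(name): name is "side" or "top"; returns the picture (480x640x3 uint8, red, green, blue); there is no depth.
- arm.calibration(name): a dict with "mtx" (3x3 intrinsics, pixels), "camera_from_world" (4x4, takes a point from world to camera coordinates). Camera axes: x right, y up, looking along -z (the intrinsics and any distortion apply to the point x, -y, -z); pixel columns grow to the right and rows downward; lengths in m; the calibration is good to about 2 mm. A picture is of the moment at which its call begins. calibration takes no time and is no camera call.
- arm.sign_off(): hands the job in; it is judged then, once.
The state is a dict: "clock": time; "q": joint angles; "qvel": joint speeds; "joint_efforts": joint torques, N m; "ee_pos": TCP position; "eef_rot": TCP orientation; "ft_force": force on the tool from outside, world axes, zero at the start; "wrist_torque": the same for the moment, N m; "width": finger opening in m; "grasp_force": force on a finger pad.
Only numpy, scipy, OpenCV 4.12 (cv2) and the standard library are available. Lean on these libraries where they do the work, as an engineer would, in place of code of your own. Each camera call takes 0.05 s, during which the arm holds its last target. There are 200 camera calls.

### The job

Calibrate the red prototype's touch-free amber sensor: point at the amber round window by holding the fingertips a couple of centimetres above its middle for about three seconds, without touching the prototype or its sensors and without pointing closely at the blue or white window at any time. Then press the green key on the loose grey box right down to store the reading, and let it come up again. Do not pick up, tip or push the box along, and leave the collar, screwdriver and mug where they are.

Things in the scene. Friction and masses are not known exactly. Their poses are not given: they have to be found in the camera images.
- amber_window (a point): Centre of the top face of the amber (orange-yellow) round sensor window, 36 mm across, in a steel ring on a black square module 52 x 52 mm; this top face is 12 mm above the prototype's deck and 44 mm above the desk; fixed on the prototype's deck in one of three places 70 mm apart along its length, which colour is where varies. Flat and level; its z axis points up, and its x and y axes are parallel to the prototype's.
- blue_window (a point): The same for the blue window: same sizes and heights; fixed on the prototype's deck in one of three places 70 mm apart along its length, which colour is where varies. Flat and level; its z axis points up, and its x and y axes are parallel to the prototype's.
- white_window (a point): The same for the white window: same sizes and heights; fixed on the prototype's deck in one of three places 70 mm apart along its length, which colour is where varies. Flat and level; its z axis points up, and its x and y axes are parallel to the prototype's.
- prototype: Red acrylic instrument, 90 (x) x 360 (y) x 32 mm, dark red deck, fixed to the desk. Origin: centre of its underside, z up, y along its length. The sensor modules stand on the deck at y = -110, -40 and 30 mm. A lying aluminium can with two white clamp rings, top 91 mm above the desk, covers y = 98 to 183 mm. Three plungers with black caps stick out 33 mm from its -x edge at y = 30 to 80 mm, under deck height.
- key_box: Loose grey box with a green key on top, 80 x 80 x 35 mm, 0.35 to 0.65 kg, standing on the desk. Origin: centre of its underside, z up.
- store_key_top (a point): Centre of the top of the green round push key, 32 mm across, in a black housing in the middle of the box's top; it moves down with the key.
- store_key (a joint): Travel of the green key in m: 0 up, 0.006 fully down. A spring brings it back; fully down takes about 5 N.
- collar: Bystander: loose aluminium ring 60 mm across, 22 mm high, lying flat. Origin: centre of its underside.
- screwdriver: Bystander: loose screwdriver, 170 mm long, under 40 mm high, lying on the desk on the +x side of the prototype. Its x axis runs along it, tip to +x.
- mug: Bystander: loose blue mug, 76 mm across plus handle at its +y, 90 mm high, upright. Origin: centre of its underside.
There are look-alikes about, which are no part of the job. Leave any pink or yellow look-alike of the key_box alone.

How it is judged:
By the outcome, as a careful person would: the job done as asked, in the order asked, and still so for the second after the job is handed in, with the robot touching nothing.
It also fails if it takes over 48 s, if anything falls off the work surface, if the arm or the gripper's body presses on something with over 40 N, if the wrist force passes 120 N, or if a joint passes its speed limit or range.

## Working session

There is one attempt and no reset: what is moved stays moved. The work goes in short steps, Python scripts to look and compute and a tool call to move; the robot and the scene stay as the last step left them, time stands still between calls to the robot, and variables do not carry over. Pictures are saved under pics/ and viewed, at most 10 in all, crops included, and the job is handed in when it is done.

Besides the shell and the picture viewer there is one more tool, called after "Request:" as name(argument=value, ...), one argument or row to a line, values as JSON. arm_command: Moves the arm, as the interface text tells. Its arguments: {"type":"object","properties":{"deltas":{"type":"string"},"grip":{"type":"number"}},"required":["deltas"]}

```bash
mkdir -p pics; python3 - <<'E'
from bench import arm
import cv2,numpy as np
for n in("top","side"):
    cv2.imwrite(f"pics/{n}0.png",arm.snapshot(n)[:,:,::-1])
    c=arm.calibration(n);print(n,c)
o=arm.get_obs();print(o["clock"],o["ee_pos"],o["eef_rot"],o["width"],o["ft_force"])
E
```

```text
top {'mtx': array([[455.29607407,   0.        , 315.43138518],
       [  0.        , 455.29607407, 239.02470599],
       [  0.        ,   0.        ,   1.        ]]), 'camera_from_world': array([[ 0.01381284, -0.99934683,  0.03339348, -0.12097722],
       [ 0.98655839,  0.01905918,  0.16229383, -0.49979191],
       [-0.16282428,  0.03070288,  0.98617726, -0.77403206],
       [ 0.        ,  0.        ,  0.        ,  1.        ]])}
side {'mtx': array([[457.43625918,   0.        , 324.43996981],
       [  0.        , 457.43625918, 238.98354938],
       [  0.        ,   0.        ,   1.        ]]), 'camera_from_world': array([[-0.86257626, -0.50565889, -0.01647053,  0.40808703],
       [ 0.31791596, -0.56706572,  0.75984598, -0.27260273],
       [-0.39356275,  0.65018886,  0.64989446, -0.54210759],
       [ 0.        ,  0.        ,  0.        ,  1.        ]])}
0.1 [ 0.22687988 -0.58181039  0.23033366] [[-9.31729212e-01 -3.63152858e-01 -8.22597322e-04]
 [-3.63153770e-01  9.31727514e-01  1.78305108e-03]
 [ 1.18916463e-04  1.96005009e-03 -9.99998072e-01]] 0.08538851112135985 [-0.12845141  0.25755416 -0.01713634]
```

View pics/top0.png

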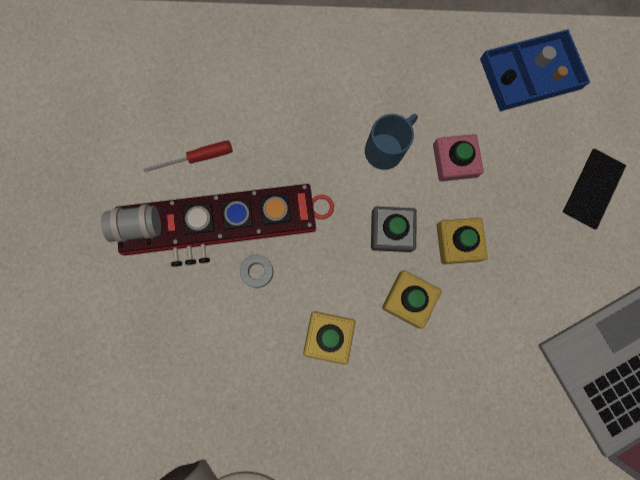

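View pics/side0.png

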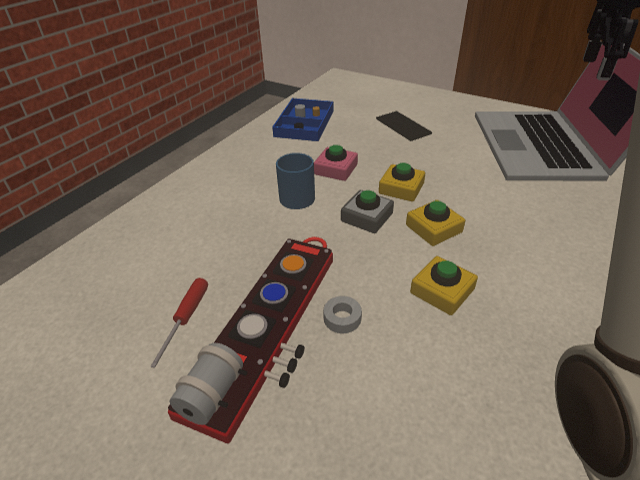

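The top view shows amber at (275,208), blue at (236,213), white at (198,217) and the grey box's key at (397,226). In the side view, amber is at (293,264) and the grey box's key is at (368,198).

```bash
cat > h.py <<'E'
import numpy as np
from bench import arm
def ray(n,u,v):
    c=arm.calibration(n);K=c["mtx"];T=c["camera_from_world"];R=T[:3,:3]
    d=np.array([(u-K[0,2])/K[0,0],-(v-K[1,2])/K[1,1],-1]);return -R.T@T[:3,3],R.T@d
def atz(n,u,v,z):
    o,d=ray(n,u,v);return o+d*(z-o[2])/d[2]
def tri(a,b):
    A=[];y=[]
    for o,d in(ray("top",*a),ray("side",*b)):
        d=d/np.linalg.norm(d);P=np.eye(3)-np.outer(d,d);A.append(P);y.append(P@o)
    return np.linalg.lstsq(np.vstack(A),np.hstack(y),rcond=None)[0]
def tool(target):  # shift in tool axes, in units of full scale
    o=arm.get_obs();return o["eef_rot"].T@(np.array(target)-o["ee_pos"])/0.05
E
python3 - <<'E'
from h import *
import cv2
for n,(u,v) in dict(amber=(275,208),blue=(236,213),white=(198,217)).items(): print(n,atz("top",u,v,.044))
print("amber side",atz("side",293,264,.044),tri((275,208),(293,264)))
print("key",tri((397.5,226),(368,198)))
print("mug",atz("top",392,133,.09))
for n,(x,y,w,h) in dict(top=(365,195,60,60),side=(335,175,65,60)).items():
    i=cv2.imread(f"pics/{n}0.png")[y:y+h,x:x+w]
    cv2.imwrite(f"pics/{n}k.png",cv2.resize(i,None,fx=6,fy=6,interpolation=cv2.INTER_CUBIC))
a=cv2.imread("pics/topk.png");b=cv2.imread("pics/sidek.png");cv2.imwrite("pics/k.png",np.hstack([a,b]))
E
```

```text
amber [ 0.5569239  -0.03879948  0.044     ]
blue [0.54619694 0.03087514 0.044     ]
white [0.53743453 0.09822113 0.044     ]
amber side [ 0.55471008 -0.03782788  0.044     ] [ 0.55654359 -0.03902461  0.04240445]
key [ 0.52707691 -0.26009619  0.04878295]
mug [ 0.68641234 -0.24395037  0.09      ]
```

View pics/k.png

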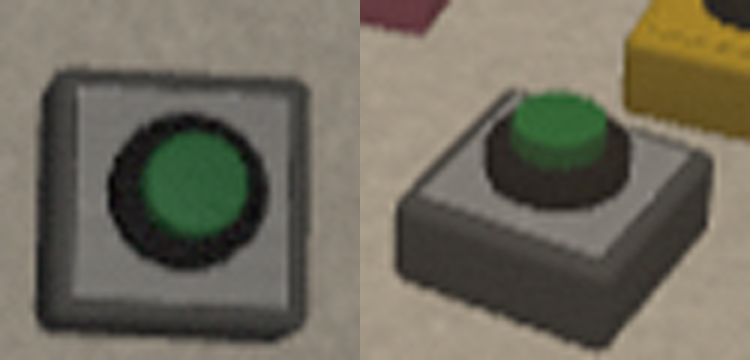

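Enlarged, the green key's top centre is at about (397.8,225.5) in the top view and (368.3,195) in the side view. I'll shut the gripper and go above amber first.

```bash
python3 - <<'E'
from h import *
print("key",tri((397.8,225.5),(368.3,195)),atz("top",397.8,225.5,.055))
print(tool([.556,-.0385,.15]))
E
```

```text
key [ 0.52633725 -0.25893225  0.05683698] [ 0.52705797 -0.25921424  0.055     ]
[-10.07931194   7.73077747   1.62063042]
```

Request:
arm_command(
  deltas="-0.4 0.3 0 0;-0.8 0.6 0 0;-0.8 0.6 0 0;-0.8 0.6 0 0;-0.8 0.6 0 0",
  grip=1,
)

```text
clock: 0.72
ee_pos: [0.3462, -0.3895, 0.2309]
eef_rot: [[-0.932, -0.363, -0.0], [-0.363, 0.932, 0.001], [0.0, 0.001, -1.0]]
ft_force: [1.2, 0.8, -0.5]
width: 0.0001
grasp_force: 0.0
```

Request:
arm_command(
  deltas="-0.8 0.6 0.1 0;-0.8 0.6 0.2 0;-0.8 0.6 0.3 0;-0.8 0.6 0.3 0;-0.8 0.6 0.3 0",
)

```text
clock: 1.35
ee_pos: [0.478, -0.1771, 0.1707]
eef_rot: [[-0.932, -0.363, -0.0], [-0.363, 0.932, 0.0], [0.0, 0.0, -1.0]]
ft_force: [0.3, -0.3, 0.5]
width: -0.0001
grasp_force: 0.0
```

Request:
arm_command(
  deltas="-0.8 0.6 0.2 0;-0.8 0.6 0.1 0;-0.4 0.3 0 0;0 0 0 0",
)

```text
clock: 1.85
ee_pos: [0.544, -0.0714, 0.156]
eef_rot: [[-0.931, -0.365, -0.001], [-0.365, 0.931, -0.0], [0.001, 0.0, -1.0]]
ft_force: [-0.4, 0.1, 1.0]
width: -0.0003
grasp_force: 0.0
```

```bash
python3 - <<'E'
from h import *
import cv2
i=arm.snapshot("side")
cv2.imwrite("pics/s1.png",i[:,:,::-1]);
o=arm.get_obs();print(o["clock"],o["ee_pos"],o["width"],o["ft_force"]);print(tool([.556,-.0385,.066]))
E
```

```text
1.9 [ 0.54325624 -0.07234284  0.15607355] 2.90637427070755e-05 [0.44483991 0.40416935 0.52837637]
[-0.48539298  0.53717832  1.80117395]
```

View pics/s1.png

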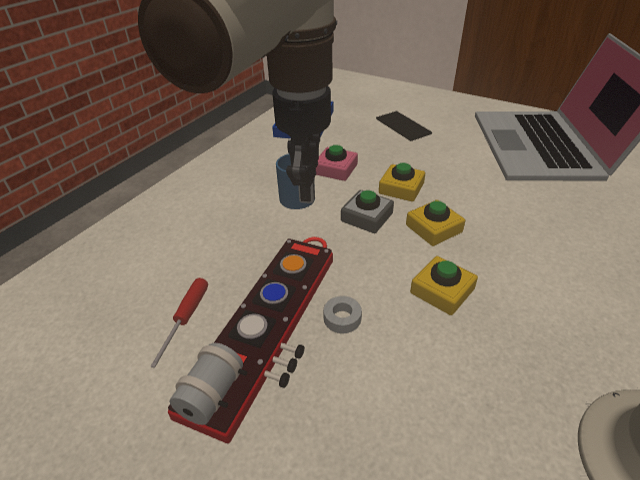

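The arm is clear of everything, with the fingertips at about (305,200), just short of amber. Next I move over it and come down.

Request:
arm_command(
  deltas="-0.3 0.3 0 0;-0.2 0.24 0.2 0;0 0 0.6 0;0 0 0.6 0;0 0 0.3 0",
)

```text
clock: 2.52
ee_pos: [0.5558, -0.0382, 0.0693]
eef_rot: [[-0.932, -0.363, -0.003], [-0.363, 0.932, -0.0], [0.003, 0.001, -1.0]]
ft_force: [-0.4, 0.0, 0.4]
width: -0.0005
grasp_force: 0.0
```

Request:
arm_command(
  deltas="0 0 0 0;0 0 0 0",
)

```text
clock: 2.78
ee_pos: [0.5579, -0.0382, 0.0723]
eef_rot: [[-0.932, -0.363, 0.002], [-0.363, 0.932, 0.0], [-0.002, -0.001, -1.0]]
ft_force: [0.4, 0.1, 0.2]
width: -0.0003
grasp_force: 0.0
```

```bash
python3 - <<'E'
from h import *
import cv2
T=[cv2.resize(arm.snapshot(n)[y:y+150,x:x+200,::-1],None,fx=2,fy=2,interpolation=cv2.INTER_CUBIC) for n,x,y in(("side",200,160),("top",180,120))]
cv2.imwrite("pics/s2.png",np.hstack(T));
o=arm.get_obs();print(o["clock"],o["ee_pos"]);print(tool([.556,-.0385,.066]))
E
```

```text
2.875 [ 0.55781894 -0.03813059  0.07251107]
[0.03689127 0.00640774 0.13012919]
```

View pics/s2.png

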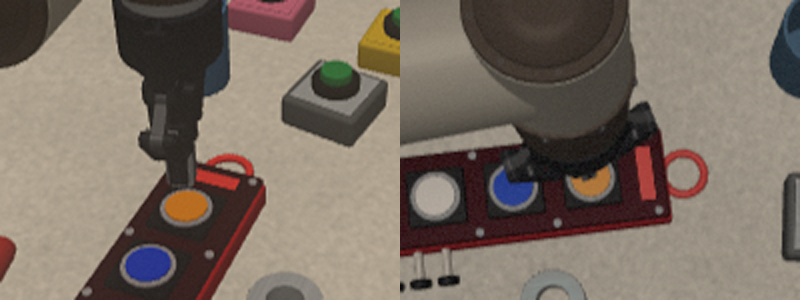

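The fingertips are over the middle of amber, about 28 mm up. I'll lower them to about 21 mm and hold for over 3 s.

Request:
arm_command(
  deltas="0.03 0 0.14 0;0 0 0 0;0 0 0 0;0 0 0 0;0 0 0 0",
)

```text
clock: 3.5
ee_pos: [0.5556, -0.0388, 0.0644]
eef_rot: [[-0.932, -0.363, 0.0], [-0.363, 0.932, -0.0], [-0.0, -0.0, -1.0]]
ft_force: [0.8, -0.5, 0.1]
width: -0.0
grasp_force: 0.0
```

Request:
arm_command(
  deltas="0 0 0 0;0 0 0 0;0 0 0 0;0 0 0 0;0 0 0 0",
)

```text
clock: 4.12
ee_pos: [0.5556, -0.0388, 0.0643]
eef_rot: [[-0.932, -0.363, -0.0], [-0.363, 0.932, 0.0], [-0.0, 0.0, -1.0]]
ft_force: [0.3, -0.0, -0.4]
width: 0.0002
grasp_force: 0.0
```

Request:
arm_command(
  deltas="0 0 0 0;0 0 0 0;0 0 0 0;0 0 0 0;0 0 0 0",
)

```text
clock: 4.75
ee_pos: [0.5555, -0.0388, 0.0643]
eef_rot: [[-0.932, -0.363, -0.0], [-0.363, 0.932, 0.0], [0.0, 0.0, -1.0]]
ft_force: [0.4, -0.1, 0.2]
width: -0.0003
grasp_force: 0.0
```

Request:
arm_command(
  deltas="0 0 0 0;0 0 0 0;0 0 0 0;0 0 0 0;0 0 0 0",
)

```text
clock: 5.38
ee_pos: [0.5556, -0.0388, 0.0643]
eef_rot: [[-0.932, -0.363, -0.0], [-0.363, 0.932, 0.0], [0.0, 0.0, -1.0]]
ft_force: [0.5, -0.1, 0.7]
width: -0.0002
grasp_force: 0.0
```

Request:
arm_command(
  deltas="0 0 0 0;0 0 0 0;0 0 0 0;0 0 0 0;0 0 0 0",
)

```text
clock: 6.0
ee_pos: [0.5556, -0.0388, 0.0643]
eef_rot: [[-0.932, -0.363, 0.0], [-0.363, 0.932, 0.0], [-0.0, -0.0, -1.0]]
ft_force: [0.6, -0.5, 0.3]
width: -0.0001
grasp_force: 0.0
```

Request:
arm_command(
  deltas="0 0 0 0;0 0 0 0;0 0 0 0;0 0 0 0",
)

```text
clock: 6.5
ee_pos: [0.5556, -0.0388, 0.0643]
eef_rot: [[-0.932, -0.363, 0.0], [-0.363, 0.932, 0.0], [-0.0, 0.0, -1.0]]
ft_force: [0.0, 0.8, -0.0]
width: 0.0002
grasp_force: 0.0
```

Request:
arm_command(
  deltas="0 0 -0.4 0;0 0 -0.7 0;0 0 -0.6 0;0 0 0 0;0 0 0 0",
)

```text
clock: 7.12
ee_pos: [0.555, -0.0388, 0.1488]
eef_rot: [[-0.932, -0.363, -0.001], [-0.363, 0.932, 0.0], [0.001, 0.001, -1.0]]
ft_force: [-0.2, -0.1, -0.6]
width: -0.0002
grasp_force: 0.0
```

```bash
python3 - <<'E'
from h import *
print(tool([.5267,-.2590,.12]))
E
```

```text
[ 2.12491547 -3.89867849  0.57479286]
```

Request:
arm_command(
  deltas="0.4 -0.7 0 0;0.5 -0.9 0 0;0.5 -0.9 0.1 0;0.5 -0.9 0.2 0;0.22 -0.5 0.2 0",
)

```text
clock: 7.75
ee_pos: [0.5261, -0.261, 0.1224]
eef_rot: [[-0.933, -0.361, -0.003], [-0.361, 0.933, 0.001], [0.002, 0.002, -1.0]]
ft_force: [0.3, 0.2, 0.1]
width: -0.0001
grasp_force: 0.0
```

Request:
arm_command(
  deltas="0 0 0 0;0 0 0 0;0 0 0 0",
)

```text
clock: 8.12
ee_pos: [0.5279, -0.2581, 0.1244]
eef_rot: [[-0.931, -0.365, 0.0], [-0.365, 0.931, 0.0], [-0.0, 0.0, -1.0]]
ft_force: [-0.4, 0.4, -0.2]
width: -0.0003
grasp_force: 0.0
```

```bash
python3 - <<'E'
from h import *
import cv2
T=[cv2.resize(arm.snapshot(n)[y:y+150,x:x+200,::-1],None,fx=2,fy=2,interpolation=cv2.INTER_CUBIC) for n,x,y in(("side",280,100),("top",300,150))]
cv2.imwrite("pics/s3.png",np.hstack(T));
print(tool([.5267,-.2590,.062]),arm.get_obs()["ee_pos"])
E
```

```text
[ 0.03254227 -0.00681385  1.25296519] [ 0.52805438 -0.25808503  0.12464899]
```

View pics/s3.png

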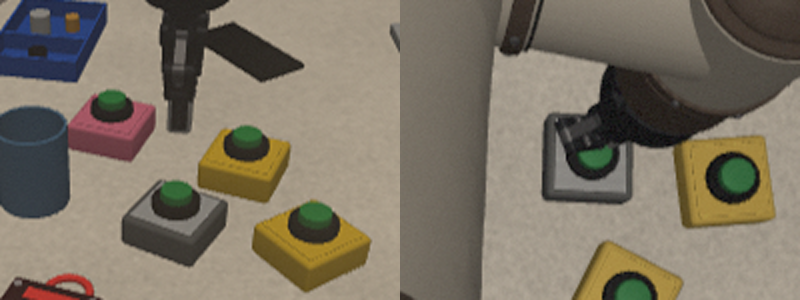

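The closed tips stand directly above the grey box's green key. I'll descend to just above it, then press in small steps.

Request:
arm_command(
  deltas="0.03 0 0.5 0;0 0 0.5 0;0 0 0.2 0;0 0 0 0;0 0 0 0",
)

```text
clock: 8.85
ee_pos: [0.5271, -0.2596, 0.0654]
eef_rot: [[-0.931, -0.364, 0.002], [-0.364, 0.931, -0.001], [-0.002, -0.001, -1.0]]
ft_force: [-0.0, 0.9, 0.4]
width: 0.0002
grasp_force: 0.0
```

Request:
arm_command(
  deltas="0 0 0.08 0;0 0 0 0",
)

```text
clock: 9.1
ee_pos: [0.5262, -0.2595, 0.0604]
eef_rot: [[-0.932, -0.363, 0.0], [-0.363, 0.932, 0.0], [-0.0, -0.0, -1.0]]
ft_force: [1.1, 0.5, -0.7]
width: 0.0002
grasp_force: 0.0
```

Request:
arm_command(
  deltas="0 0 0.06 0;0 0 0 0",
)

```text
clock: 9.35
ee_pos: [0.5265, -0.2596, 0.0574]
eef_rot: [[-0.932, -0.363, 0.0], [-0.363, 0.932, -0.0], [-0.0, -0.0, -1.0]]
ft_force: [0.8, 0.3, 0.6]
width: -0.0002
grasp_force: 0.7
```

Request:
arm_command(
  deltas="0 0 0.05 0;0 0 0 0",
)

```text
clock: 9.6
ee_pos: [0.5265, -0.2596, 0.055]
eef_rot: [[-0.932, -0.363, 0.0], [-0.363, 0.932, -0.0], [-0.0, -0.0, -1.0]]
ft_force: [-0.6, 0.3, 3.4]
width: 0.0
grasp_force: 1.4
```

Request:
arm_command(
  deltas="0 0 0.04 0;0 0 0 0",
)

```text
clock: 9.85
ee_pos: [0.5265, -0.2596, 0.053]
eef_rot: [[-0.932, -0.363, 0.001], [-0.363, 0.932, -0.0], [-0.0, -0.0, -1.0]]
ft_force: [-0.1, -0.4, 4.9]
width: -0.0001
grasp_force: 2.0
```

Request:
arm_command(
  deltas="0 0 0.04 0;0 0 0 0",
)

```text
clock: 10.1
ee_pos: [0.5265, -0.2597, 0.0516]
eef_rot: [[-0.932, -0.364, 0.001], [-0.364, 0.932, -0.0], [-0.0, -0.001, -1.0]]
ft_force: [-1.0, 1.5, 6.7]
width: -0.0
grasp_force: 3.7
```

Request:
arm_command(
  deltas="0 0 0.02 0;0 0 0 0",
)

```text
clock: 10.35
ee_pos: [0.5266, -0.2597, 0.0515]
eef_rot: [[-0.931, -0.364, 0.001], [-0.364, 0.931, -0.001], [-0.0, -0.001, -1.0]]
ft_force: [-2.4, 2.6, 11.6]
width: 0.0002
grasp_force: 6.1
```

Force now rises with no further travel, so the key is bottomed. I'll hold briefly, then lift off.

Request:
arm_command(
  deltas="0 0 0 0;0 0 0 0",
)

```text
clock: 10.6
ee_pos: [0.5266, -0.2597, 0.0515]
eef_rot: [[-0.931, -0.364, 0.001], [-0.364, 0.931, -0.001], [-0.001, -0.001, -1.0]]
ft_force: [-2.6, 2.6, 11.5]
width: 0.0005
grasp_force: 6.0
```

Request:
arm_command(
  deltas="0 0 -0.1 0;0 0 -0.2 0;0 0 -0.6 0;0 0 -0.8 0;0 0 -0.8 0",
)

```text
clock: 11.22
ee_pos: [0.5255, -0.2592, 0.1753]
eef_rot: [[-0.932, -0.363, -0.002], [-0.363, 0.932, 0.001], [0.002, 0.002, -1.0]]
ft_force: [1.3, 0.0, -0.6]
width: 0.0
grasp_force: 0.0
```

Request:
arm_command(
  deltas="0.8 -0.5 0 0;0.8 -0.5 0 0;0.5 -0.3 0 0;0 0 0 0;0 0 0 0",
)

```text
clock: 11.85
ee_pos: [0.452, -0.3578, 0.1744]
eef_rot: [[-0.932, -0.363, -0.001], [-0.363, 0.932, 0.001], [0.0, 0.001, -1.0]]
ft_force: [-0.6, -0.2, 0.4]
width: 0.0001
grasp_force: 0.0
```

```bash
python3 - <<'E'
from h import *
import cv2
cv2.imwrite("pics/s4.png",np.hstack([cv2.resize(arm.snapshot(n)[:,:,::-1],(400,300)) for n in("side","top")]))
o=arm.get_obs();print(o["clock"],o["ee_pos"],o["ft_force"])
E
```

```text
11.95 [ 0.45251174 -0.35749564  0.17458504] [ 0.95285955 -0.11225515  0.16326624]
```

View pics/s4.png

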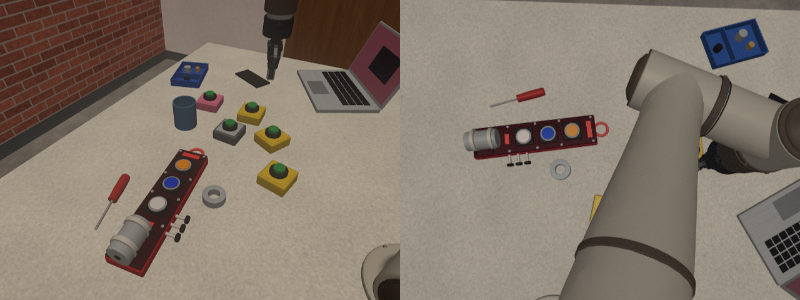

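The side view shows every object where it was, the grey box unmoved with its key up at about (230,125), and the arm clear of everything.

```bash
python3 -c "from bench import arm;print(arm.sign_off())"
```

```text
the job is handed in; nothing more can be done
None
```

I held the fingertips about 20 mm above the amber window for over 3 s, then pressed the green key on the grey box until it bottomed and let it come up; I saw no contact with anything else, nothing looked moved, and the job is handed in at about 12 s.

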